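# Start the press timer and hold the caul flush on the sloped headstock

## Task

Start the glue-up timer by pressing its three keys fully down one at a time, in order, beginning with the key next to the display window and ending with the key farthest from it. Then pick up the wooden pressing caul by its rib and press its flat underside flush onto the sloped face of the headstock in the tilting jig, centred on the face with its long edges along the slope, with a light steady push of about 10 N. Finish while still holding it there pressed flush: do not let go, do not change the jig's slope, and leave the glue bottle, cup and sanding block alone.

Things in the scene. Friction and masses are not known exactly. Their poses are not given: they have to be found in the camera images.
- caul: Loose pressing caul, mid-brown wood, about 0.12 kg: flat plate 90 (x) x 60 (y) x 10 mm with an upright rib on its centre, 50 long (x), 22 thick (y), from z = 10 to 48 mm: grip it across y. Origin: centre of the plate's underside, z up through the rib. Starts flat on the bench, rib up. Same after a half turn about z.
- face (a point): Centre of the flat sloped face, the pale wooden top of the headstock blank, 100 (x, up the slope) x 66 (y, level) mm, 85 to 105 mm above the bench; z is its outward normal, up and back towards the robot. Slope 0.2 to 0.42 rad from level. Its carrier has a stiff friction hinge along y (52 mm down the slope, 22 mm under the face) that holds against pushes under 40 N.
- jig: Fixed dark wooden bed of the jig, 150 (x) x 100 (y) x 40 (z) mm; origin at the centre of its underside, x horizontal in the uphill direction of the face.
- timer: Fixed grey timer box, 85 (x) x 215 (y) x 36 (z) mm; origin at the centre of its underside. A dark display window lies in its top near the +y end (centre y = +78 mm); the three keys follow in a row towards -y at y = +28, -24 and -76 mm (x = 0).
- key1_top (a point): Centre of the top of the first key, next to the display: a round white spring key of 24 mm diameter in a black housing; z points up. Keys are 52 mm apart.
- key2_top (a point): Centre of the top of the second (middle) key, same make.
- key3_top (a point): Centre of the top of the third key, farthest from the display, same make.
- key1 (a joint): Travel of the first key: 0 up, 0.006 m fully down; a spring, 4 N fully down, that returns when let go.
- key2 (a joint): Travel of the second key, the same.
- key3 (a joint): Travel of the third key, the same.
- glue: Bystander: glue bottle, 54 mm diameter, 130 mm tall, standing on the bench; origin at the centre of its foot.
- cup: Bystander: open white cup, 72 mm diameter at the rim, 85 mm tall, standing on the bench; origin at the centre of its foot.
- sander: Bystander: flat cork sanding block 50 x 100 x 28 mm, lying on the bench; origin at the centre of its underside.

How it is judged:
By the outcome, as a careful person would: the job done as asked, in the order asked, and still so for the second after the job is handed in, while the arm keeps its last pose, push and grip.
It also fails if it takes over 59 s, if anything falls off the work surface, if the arm or the gripper's body presses on something with over 40 N, if the wrist force passes 120 N, or if a joint passes its speed limit or range.

## Robot

A 6-joint arm with a two-finger parallel gripper is mounted at the origin on the work surface. World frame = base frame: x ahead of the robot, y to its left, z up, the work surface at z = 0. Lengths are in m, angles in rad, forces in N, time in s.
With the tool pointing down it reaches from about 0.3 to 0.95 m from the base axis. Payload 3.1 kg.
Tool frame: the origin (TCP) lies midway between the tips of the shut fingers; the grasp point (between the pads) lies 19 mm behind it; z points along the fingers, y is the line along which they close (so a half turn about z gives the same grasp; the last joint's range is limited). The gripper opens to 85 mm and grips with 20 to 120 N. Pads are 22 mm wide; open, the fingers measure 114 mm over their backs; the gripper's body (76 mm by 85 mm) begins 54 mm behind the grasp point. The pads swing forward as they close: fully open they stand 13 mm farther back than shut.
Start: joints at [-0.07, 0.308, 1.634, -0, 1.2, -0.07], TCP at [0.625, -0, 0.231] pointing down, gripper open.
Joint ranges: [-3.06, 3.06], [-0.79, 1.96], [0.05, 2.63], [-1.19, 4.34], [0.05, 2.64], [-2.94, 2.94]. Speed limits (rad/s): [2.79, 2.79, 3.14, 3.14, 3.14, 3.14].

## Interface

Orientations are given as a unit quaternion [x, y, z, w].
In Python, from station import env gives the robot as it stands.
- The arm moves only by the shell command python3 jog.py [OPENING] [FORCE], which reads ROWS from standard input. ROWS is a JSON list of rows, 1 to 20 of them, each of 6 numbers: dx, dy, dz in shares of the most that a row can go, 1 being 62.5 mm, then a rotation vector rx, ry, rz in rad; each row shifts and turns the commanded pose from where the row before left it, along the tool's axes as they then stand; what a row does not reach is not made up. A row lasts 1/8 s, in which the tool goes at most 0.0625 m and 0.188 rad, less where a joint would pass 70% of its speed; a pose out of reach is approached as far as the arm can. OPENING is the finger opening in m, set as the command begins (- or left out keeps the last). The fingers move at their own pace and stop on an object; FORCE is the grip in N (left out, the last holds). Time passes only in rows, so rows that do not move let the fingers close. It prints the time, the measured TCP pose, the force, the opening and the grip force at its end. Input that does not fit is refused with a message, and nothing moves.
- env.sense(): the state, without advancing time (a new reading comes with each control period).
- env.get_image(name): name is "scene" or "side" or "wrist"; returns the picture (480x640x3 uint8, blue, green, red); there is no depth.
- env.camera_params(name): a dict with "intrinsics" (3x3 intrinsics, pixels), "k1" (the pictures are not rectified: a ray, as slopes to the right and down, at radius r is drawn at 1 + k1 r^2 times it, then the intrinsics apply), "extrinsics" (4x4, takes a point from camera to world coordinates). Camera axes: x right, y up, looking along -z (the intrinsics and any distortion apply to the point x, -y, -z); pixel columns grow to the right and rows downward; lengths in m; the calibration is good to about 2 mm. A picture is of the moment at which its call begins: read the wrist's pose just before it. camera_params takes no time and is no camera call; for the wrist camera it gives the pose at the moment of the call.
- env.hand_in(): hands the job in; it is judged then, once.
The state is a dict: "time_s": time; "joints": joint angles; "joint_velocities": joint speeds; "tau": joint torques, N m; "position": TCP position; "eef_rot": TCP orientation; "wrist_force": force on the tool from outside, world axes, zero at the start; "ft_torque": the same for the moment, N m; "gripper_width": finger opening in m; "grasp_force": force on a finger pad.
Only numpy, scipy, OpenCV 4.12 (cv2) and the standard library are available. Lean on these libraries where they do the work, as an engineer would, in place of code of your own. Each camera call takes 0.05 s, during which the arm holds its last target. There are 200 camera calls.

## Working session

There is one attempt and no reset: what is moved stays moved. The work goes in short steps, Python scripts to look and compute and a shell command to move; the robot and the scene stay as the last step left them, time stands still between calls to the robot, and variables do not carry over. Pictures are saved under pics/ and viewed, at most 10 in all, crops included, and the job is handed in when it is done.

```bash
ls; mkdir -p pics; python3 - <<'E'
from station import env
import cv2,numpy as np
print(env.sense())
for n in ["scene","side","wrist"]:
    p=env.camera_params(n); print(n,p)
    cv2.imwrite(f"pics/{n}0.png",env.get_image(n))
E
```

```text
jog.py
pics
station.py
{'time_s': 0.0, 'joints': array([-6.97058171e-02,  3.09012330e-01,  1.63519461e+00, -6.53705686e-06,
        1.19972100e+00, -6.97174262e-02]), 'joint_velocities': array([-6.35170185e-05, -5.58599869e-04,  3.56933787e-04, -5.70806246e-04,
       -2.36672637e-03,  1.50470256e-03]), 'tau': array([ 1.43707580e-04, -4.15252447e+01, -2.76667070e+01, -1.74997494e-04,
        1.01000658e-02, -1.14578896e-05]), 'position': array([6.24167265e-01, 2.52641063e-05, 2.30038695e-01]), 'eef_rot': array([ 0.70710135,  0.70711124, -0.00076843, -0.00087915]), 'wrist_force': array([-0.09513836, -0.28105988,  0.28058121]), 'ft_torque': array([ 0.04471113, -0.03440137,  0.03362487]), 'grasp_force': 0.0, 'gripper_width': 0.08537352264257261}
scene {'intrinsics': array([[501.09394521,   0.        , 321.31998577],
       [  0.        , 501.09394521, 242.51231157],
       [  0.        ,   0.        ,   1.        ]]), 'k1': -0.03783129809264065, 'extrinsics': array([[ 0.71090408, -0.49241184,  0.50214139,  1.1125562 ],
       [ 0.70325396,  0.49059358, -0.51454039, -0.57862328],
       
[... 344 characters left out ...]
.76661535,  0.36388922, -0.5290421 ,  0.02154492],
       [-0.64199381,  0.41892986, -0.6421384 , -0.7070871 ],
       [-0.01203571,  0.83191491,  0.55477269,  0.65289892],
       [ 0.        ,  0.        ,  0.        ,  1.        ]])}
wrist {'intrinsics': array([[364.10777284,   0.        , 321.55504239],
       [  0.        , 364.10777284, 235.94085012],
       [  0.        ,   0.        ,   1.        ]]), 'k1': -0.022695972605792068, 'extrinsics': array([[ 0.99999631, -0.00203568,  0.00180042,  0.62566289],
       [ 0.00133437,  0.94493221,  0.3272634 ,  0.08451158],
       [-0.00236747, -0.32725978,  0.94493144,  0.37254563],
       [ 0.        ,  0.        ,  0.        ,  1.        ]])}
```

View pics/scene0.png

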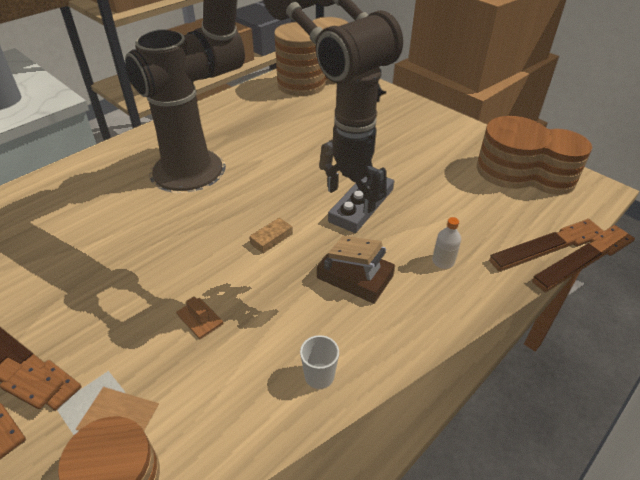

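View pics/side0.png

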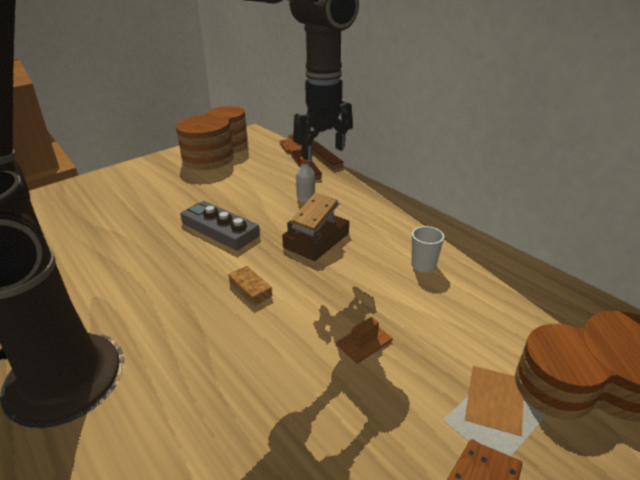

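The scene view shows the timer near (360,200), the jig near (355,265), the caul near (199,316), the sander near (271,235), the cup near (320,362) and the bottle near (447,243). The side view shows the keys at (210,211), (224,216) and (238,223), with the caul near (364,340). I'll enlarge both.

```bash
python3 - <<'E'
import cv2
a=cv2.imread("pics/side0.png")[185:370,170:400]; cv2.imwrite("pics/sidec.png",cv2.resize(a,None,fx=3.2,fy=3.2,interpolation=cv2.INTER_CUBIC))
a=cv2.imread("pics/scene0.png")[165:345,165:405]; cv2.imwrite("pics/scenec.png",cv2.resize(a,None,fx=3.2,fy=3.2,interpolation=cv2.INTER_CUBIC))
E
```

```text
(no output)
```

View pics/sidec.png

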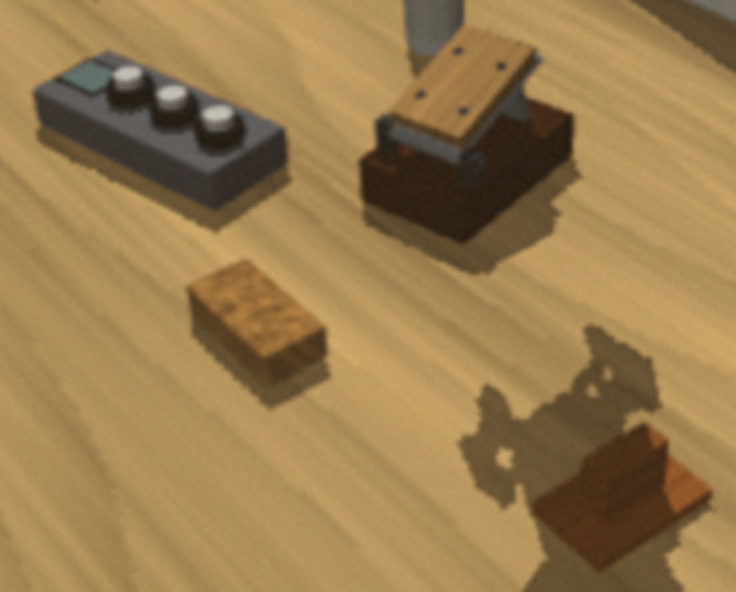

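View pics/scenec.png

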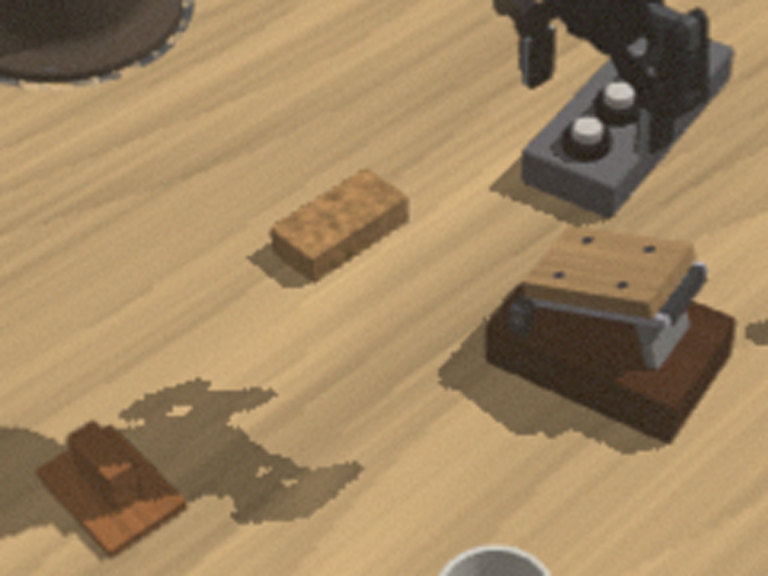

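View pics/wrist0.png

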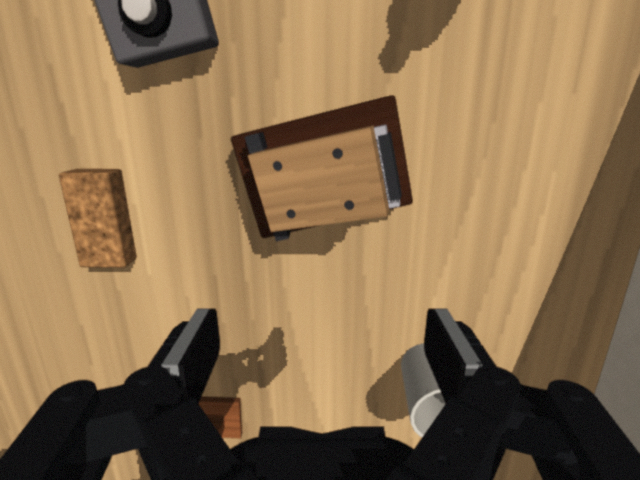

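The wrist view shows the face at (248,154), (376,126), (388,216) and (270,233), with the bed around it, key 3 at (138,8) and part of the caul at (220,415). The crops give corners of the caul, face and timer, so I'll fit poses from all three views.

```bash
cat > h.py <<'E'
import numpy as np,cv2
from scipy.optimize import least_squares
from scipy.spatial.transform import Rotation as R
def proj(p,P):
    E=p["extrinsics"];q=(np.atleast_2d(P)-E[:3,3])@E[:3,:3]
    s=np.c_[q[:,0],-q[:,1]]/-q[:,2:]
    s=s*(1+p["k1"]*(s**2).sum(1,keepdims=True));K=p["intrinsics"]
    return s*[K[0,0],K[1,1]]+K[:2,2]
def fit(model,obs,cams,x0):
    """model(x)->dict name->point ; obs list (cam,name,u,v)"""
    def f(x):
        m=model(x);return np.concatenate([proj(cams[c],m[n])[0]-[u,v] for c,n,u,v in obs])
    r=least_squares(f,x0,loss="soft_l1");res=f(r.x).reshape(-1,2)
    return r.x,[(o[0][:2],o[1],*e.round(1)) for o,e in zip(obs,res)]
def sc(L): return [("side",n,170+u/3.2,185+v/3.2) for n,u,v in L]
def cc(L): return [("scene",n,165+u/3.2,165+v/3.2) for n,u,v in L]
def wr(L): return [("wrist",n,u,v) for n,u,v in L]
def Rz(a): return R.from_euler("z",a).as_matrix()
def timer(x):
    B=lambda q:Rz(x[2])@np.array(q)+[x[0],x[1],0]
    d={f"k{i+1}":B([0,y,x[3]]) for i,y in enumerate([.028,-.024,-.076])}
    for n,a,b in [("mm",-1,-1),("pm",1,-1),("mp",-1,1),("pp",1,1)]:d[n]=B([a*.0425,b*.1075,.036])
    return d
def caul(x):
    B=lambda q:Rz(x[2])@np.array(q)+[x[0],x[1],0]
    d={}
    for n,a,b in [("mm",-1,-1),("pm",1,-1),("mp",-1,1),("pp",1,1)]:
        d[n]=B([a*.045,b*.03,.01]);d["b"+n]=B([a*.045,b*.03,0]);d["r"+n]=B([a*.025,b*.011,.048])
    return d
def face(x): # x,y,z,yaw,slope,screw hx,hy
    M=Rz(x[3])@R.from_euler("y",-x[4]).as_matrix();d={}
    for n,a,b in [("mm",-1,-1),("pm",1,-1),("mp",-1,1),("pp",1,1)]:
        d[n]=M@[a*.05,b*.033,0]+x[:3];d["s"+n]=M@[a*x[5],b*x[6],0]+x[:3]
    return d
def bed(x):
    B=lambda q:Rz(x[2])@np.array(q)+[x[0],x[1],0]
    return {n:B([a*.075,b*.05,.04]) for n,a,b in [("mm",-1,-1),("pm",1,-1),("mp",-1,1),("pp",1,1)]}
E
python3 - <<'E'
from h import *
from station import env
cams={n:env.camera_params(n) for n in ["scene","side","wrist"]}
np.set_printoptions(precision=4,suppress=True)
def go(n,m,o,x0):
    x,r=fit(m,o,cams,x0);print(n,x);print("  ",*[f"{a}:{b} {c} {d};" for a,b,c,d in r])
go("timer",timer,sc([("k1",128,75),("k2",172,94),("k3",218,115),("mp",35,92),("pp",108,52),("pm",285,130),("mm",212,172)])
 +cc([("k3",588,129),("k2",620,95),("mm",524,152),("pm",612,190)])+wr([("k3",138,8),("mm",120,66),("pm",216,45)]),[.55,.2,0,.05])
go("caul",caul,sc([("mp",533,503),("bmm",600,570),("pm",711,490),("rmm",610,480),("rmp",585,464),("rpp",645,424),("rpm",667,440)][:3]+[("rmp",585,464),("rpp",645,424),("rpm",667,440)])
 +cc([("mm",38,470),("bpm",112,556),("pp",186,503),("rmm",68,433),("rmp",93,421),("rpp",140,466)]),[.4,-.25,0])
go("face",face,sc([("mp",388,108),("mm",462,143),("pp",465,27),("pm",537,50),("smp",420,94),("smm",463,111),("spp",458,50),("spm",501,66)])
 +cc([("mm",525,284),("mp",575,233),("pp",693,245),("pm",650,305),("smm",559,275),("smp",587,240),("spp",649,249),("spm",622,285)])
 +wr([("mp",248,154),("pp",376,126),("pm",388,216),("mm",270,233),("smp",278,166),("spp",337,153),("smm",291,213),("spm",349,205)]),[.62,0,.095,0,.3,.025,.02])
go("bed",bed,sc([("mm",462,212)])+cc([("mm",487,330),("pm",672,412),("pp",735,320)])+wr([("mp",232,137),("pp",395,97),("pm",411,203)]),[.62,0,0])
E
```

```text
timer [0.4677 0.2335 0.2327 0.0559]
   si:k1 1.0 -0.4; si:k2 1.2 -0.4; si:k3 1.4 -0.6; si:mp -1.1 -1.4; si:pp 0.3 -1.8; si:pm 2.1 -2.0; si:mm 0.9 0.2; sc:k3 -0.4 -0.0; sc:k2 -0.6 -0.4; sc:mm -1.6 -0.0; sc:pm 0.6 -0.0; wr:k3 1.3 -0.1; wr:mm -2.1 2.2; wr:pm -3.9 -3.2;
caul [ 0.4741 -0.293  -0.0399]
   si:mp -0.2 -1.7; si:bmm -0.1 0.4; si:pm 0.9 -1.3; si:rmp -1.1 -3.0; si:rpp 0.2 -2.4; si:rpm 1.4 -1.0; sc:mm -1.3 -0.4; sc:bpm -0.4 1.4; sc:pp -0.1 -0.9; sc:rmm -1.3 0.6; sc:rmp -0.1 -1.2; sc:rpp -1.4 -1.4;
face [0.6193 0.0296 0.092  0.2381 0.3079 0.0248 0.02  ]
   si:mp 0.3 0.7; si:mm -0.7 -1.6; si:pp -0.1 -0.9; si:pm -0.6 -0.5; si:smp 0.7 -0.3; si:smm 0.7 -0.5; si:spp 0.6 -0.0; si:spm 0.5 -0.3; sc:mm -1.5 -0.4; sc:mp -2.4 -2.0; sc:pp -0.5 -0.2; sc:pm -1.0 -0.2; sc:smm 0.4 0.5; sc:smp 0.5 0.6; sc:spp 0.4 0.6; sc:spm 0.3 0.6; wr:mp -1.3 1.1; wr:pp -7.9 1.7; wr:pm -2.9 -0.2; wr:mm -0.3 -1.8; wr:smp 0.9 -0.8; wr:spp 1.4 -0.0; wr:smm 1.1 -0.0; wr:spm 0.8 -0.7;
bed [0.6266 0.0301 0.2286]
   si:mm 0.3 -3.4; sc:mm -1.8 -1.9; sc:pm 0.0 -0.4; sc:pp 0.6 -0.5; wr:mp -3.9 0.1; wr:pp 0.4 -0.5; wr:pm 1.6 3.9;
```

Careful with the scale: shifts go in shares of 62.5 mm. That gives: 0.0326 m is 0.5216, -0.0204 m is -0.3264.

```bash
echo '[[0.5216,-0.3264,0,0,0,0],[0.5216,-0.3264,0,0,0,0],[0.5216,-0.3264,0,0,0,0],[0.5216,-0.3264,0,0,0,0],[0.5216,-0.3264,0,0,0,0],[0.5216,-0.3264,0,0,0,0],[0.5216,-0.3264,0,0,0,0],[0.5216,-0.3264,0,0,0,0],[0,0,0.64,0,0,0],[0,0,0.64,0,0,0],[0,0,0.48,0,0,0],[0,0,0,0,0,0],[0,0,0,0,0,0]]' | python3 jog.py 0 40
python3 - <<'E'
from station import env
import cv2
print(env.sense()["position"],env.camera_params("side")["extrinsics"][:3,3])
for n in ["scene","side","wrist"]: cv2.imwrite(f"pics/{n}1.png",env.get_image(n))
a=cv2.imread("pics/scene1.png")[100:280,280:480];b=cv2.imread("pics/side1.png")[120:300,150:350]
cv2.imwrite("pics/m1.png",cv2.resize(cv2.hconcat([a,b]),None,fx=2,fy=2,interpolation=cv2.INTER_CUBIC))
E
```

```text
time_s: 1.78
position: [0.4626, 0.2611, 0.1222]
eef_rot: [0.707, 0.707, 0.001, 0.0]
wrist_force: [0.4, -0.8, 0.0]
gripper_width: 0.0002
grasp_force: 0.0
[0.46260108 0.26108902 0.12221946] [ 0.02154492 -0.7070871   0.65289892]
```

View pics/wrist1.png

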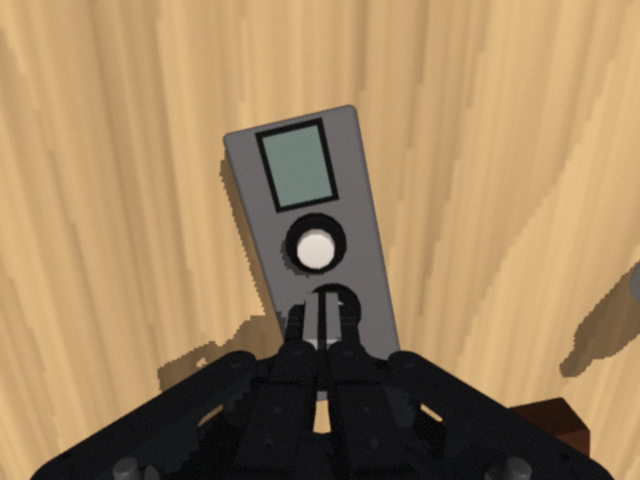

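The key next to the display is at (316,250), with the timer's far corners at (225,136) and (356,107). I'll check these against the model.

```bash
python3 - <<'E'
from h import *
from station import env
p=env.camera_params("wrist")
t=timer([.4677,.2335,.2327,.0559])
for n in ["k1","mp","pp"]: print(n,t[n],proj(p,t[n]))
# back-project pixel of key 1 onto z=.056
f=least_squares(lambda q:proj(p,[q[0],q[1],.056])[0]-[316,250],[.46,.26]);print(f.x)
for n,px in [("mp",(226,136)),("pp",(355,107))]:
  print(n,least_squares(lambda q:proj(p,[q[0],q[1],.036])[0]-px,[.46,.26]).x)
E
```

```text
k1 [0.46124304 0.26074532 0.0559    ] [[316.12435075 255.13855087]]
mp [0.40155539 0.32830185 0.036     ] [[218.76757553 140.6230238 ]]
pp [0.48426441 0.34790332 0.036     ] [[354.5995519  106.83554251]]
[0.46118011 0.26420291]
mp [0.40622382 0.33103995]
pp [0.48450604 0.34781104]
```

```bash
echo '[[0.024,-0.024,0.48,0,0,0],[0,0,0.48,0,0,0],[0,0,0.048,0,0,0],[0,0,0.048,0,0,0],[0,0,0,0,0,0],[0,0,0,0,0,0]]' | python3 jog.py
```

```text
time_s: 2.68
position: [0.4612, 0.2627, 0.0565]
eef_rot: [0.707, 0.707, 0.001, 0.0]
wrist_force: [-0.1, 0.3, 1.5]
gripper_width: 0.0001
grasp_force: 0.9
```

To row units: 0.002 m is 0.032.

```bash
echo '[[0,0,0.032,0,0,0],[0,0,0.032,0,0,0],[0,0,0,0,0,0],[0,0,0,0,0,0]]' | python3 jog.py
```

```text
time_s: 3.18
position: [0.4612, 0.2627, 0.0521]
eef_rot: [0.707, 0.707, 0.001, 0.0]
wrist_force: [-0.8, -0.5, 6.2]
gripper_width: -0.0001
grasp_force: 2.8
```

To row units: 0.0015 m is 0.024.

```bash
echo '[[0,0,0.024,0,0,0],[0,0,0,0,0,0],[0,0,0,0,0,0]]' | python3 jog.py
```

```text
time_s: 3.55
position: [0.4613, 0.2627, 0.0519]
eef_rot: [0.707, 0.707, 0.001, 0.0]
wrist_force: [-3.6, -1.9, 14.4]
gripper_width: -0.0003
grasp_force: 7.1
```

To row units: 0.006 m is 0.096, -0.0255 m is -0.408.

```bash
echo '[[0,0,-0.32,0,0,0],[0,0,-0.16,0,0,0],[-0.4,0.096,0,0,0,0],[-0.408,0.096,0,0,0,0],[0,0,0.16,0,0,0],[0,0,0.16,0,0,0],[0,0,0,0,0,0],[0,0,0,0,0,0]]' | python3 jog.py;echo '[[0,0,0.032,0,0,0],[0,0,0,0,0,0],[0,0,0,0,0,0]]' | python3 jog.py; echo '[[0,0,0.032,0,0,0],[0,0,0,0,0,0],[0,0,0,0,0,0]]' | python3 jog.py
```

```text
time_s: 4.55
position: [0.4719, 0.2123, 0.0594]
eef_rot: [0.707, 0.707, -0.0, -0.0]
wrist_force: [0.7, 0.1, 1.2]
gripper_width: 0.0001
grasp_force: 0.0
time_s: 4.92
position: [0.4725, 0.2121, 0.0581]
eef_rot: [0.707, 0.707, 0.0, 0.0]
wrist_force: [-0.4, 1.2, 0.5]
gripper_width: -0.0001
grasp_force: 0.5
time_s: 5.3
position: [0.4726, 0.212, 0.056]
eef_rot: [0.707, 0.707, 0.0, 0.0]
wrist_force: [0.4, 2.4, 1.3]
gripper_width: -0.0001
grasp_force: 1.0
```

To row units: 0.002 m is 0.032.

```bash
echo '[[0,0,0.032,0,0,0],[0,0,0,0,0,0],[0,0,0,0,0,0]]' | python3 jog.py; echo '[[0,0,0.032,0,0,0],[0,0,0.016,0,0,0],[0,0,0,0,0,0],[0,0,0,0,0,0]]' | python3 jog.py
python3 - <<'E'
from station import env
import cv2
cv2.imwrite("pics/wk2.png",env.get_image("wrist"));cv2.imwrite("pics/sk2.png",env.get_image("side"))
a=cv2.imread("pics/wk2.png")[180:330,240:420];b=cv2.imread("pics/sk2.png")[175:275,165:285]
cv2.imwrite("pics/k2m.png",cv2.hconcat([cv2.resize(a,(400,400)),cv2.resize(b,(400,400),interpolation=cv2.INTER_CUBIC)]))
E
```

```text
time_s: 5.68
position: [0.4726, 0.2119, 0.0539]
eef_rot: [0.707, 0.707, 0.0, 0.0]
wrist_force: [1.1, 2.4, 3.3]
gripper_width: 0.0001
grasp_force: 1.5
time_s: 6.18
position: [0.4727, 0.212, 0.0519]
eef_rot: [0.707, 0.707, 0.0, 0.0]
wrist_force: [-2.2, 0.6, 10.2]
gripper_width: -0.0002
grasp_force: 5.3
```

View pics/k2m.png

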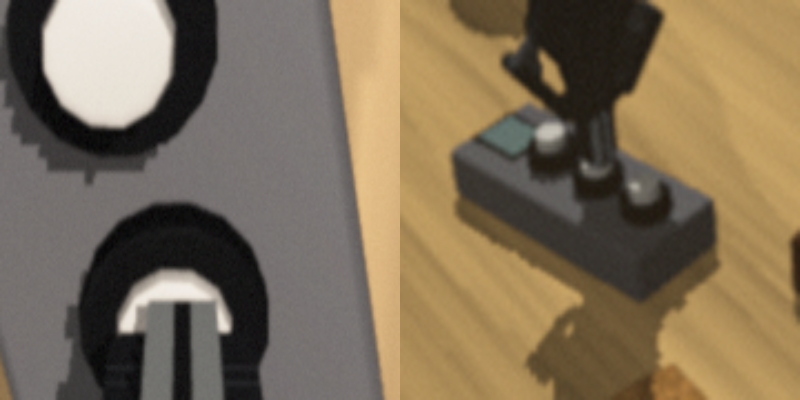

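The fingertips stand on the white cap of key 2, which is still clear of the housing, and the force shows a hard stop at z = 0.052. Key 3 is next.

```bash
echo '[[0,0,0.016,0,0,0],[0,0,0,0,0,0],[0,0,-0.32,0,0,0],[0,0,-0.16,0,0,0],[-0.4,0.096,0,0,0,0],[-0.408,0.096,0,0,0,0],[0,0,0.16,0,0,0],[0,0,0.16,0,0,0],[0,0,0.064,0,0,0],[0,0,0.048,0,0,0],[0,0,0.032,0,0,0],[0,0,0.032,0,0,0],[0,0,0,0,0,0],[0,0,0,0,0,0]]' | python3 jog.py
```

```text
time_s: 8.02
position: [0.4834, 0.1614, 0.0517]
eef_rot: [0.707, 0.707, -0.002, -0.001]
wrist_force: [-8.3, -2.5, 24.0]
gripper_width: -0.0003
grasp_force: 12.0
```

To row units: -0.05 m is -0.8, -0.0454 m is -0.7264.

```bash
echo '[[0,0,-0.48,0,0,0],[0,0,-0.8,0,0,0],[0,0,-0.8,0,0,0],[-0.7264,-0.0144,0,0,0,0],[-0.7264,-0.0144,0,0,0,0],[-0.7264,-0.0144,0,0,0,0],[-0.7264,-0.0144,0,0,0,0],[-0.7264,-0.0144,0,0,0,0],[-0.7264,-0.0144,0,0,0,0],[-0.7264,-0.0144,0,0,0,0],[-0.7264,-0.0144,0,0,0,0],[-0.7264,-0.0144,0,0,0,0],[-0.7264,-0.0144,0,0,0,0],[0,0,0,0,0,0]]' | python3 jog.py
echo '[[0,0,0,0,0,0.161],[0,0,0,0,0,0.161],[0,0,0,0,0,0.161],[0,0,0,0,0,0.161],[0,0,0,0,0,0.161],[0,0,0,0,0,0.161],[0,0,0,0,0,0.161],[0,0,0,0,0,0.161],[0,0,0,0,0,0.161],[0,0,0,0,0,0.161],[0,0,0,0,0,0],[0,0,0,0,0,0]]' | python3 jog.py 0.085
python3 - <<'E'
from station import env
import cv2
from h import *
s=env.sense();print(s["joints"],s["position"],s["eef_rot"])
p=env.camera_params("wrist");cv2.imwrite("pics/wc.png",env.get_image("wrist"))
for n,q in caul([.4741,-.293,-.04]).items(): print(n,proj(p,q).round())
E
```

```text
time_s: 9.78
position: [0.4758, -0.2954, 0.1789]
eef_rot: [0.708, 0.706, 0.0, 0.001]
wrist_force: [-0.1, 0.3, -0.1]
gripper_width: 0.0002
grasp_force: 0.0
time_s: 11.28
position: [0.4755, -0.2919, 0.1786]
eef_rot: [1.0, -0.018, -0.0, -0.0]
wrist_force: [-0.1, -0.0, -0.5]
gripper_width: 0.085
grasp_force: 0.0
[-6.28796503e-01  2.37363538e-01  1.83866615e+00  3.68410555e-04
  1.06590399e+00  9.77956394e-01] [ 0.4754547  -0.29187124  0.17863159] [ 9.99836761e-01 -1.80664321e-02 -4.72243725e-05 -2.29853451e-04]
mm [[355. 261.]]
bmm [[354. 256.]]
rmm [[336. 256.]]
pm [[359. 162.]]
bpm [[358. 161.]]
rpm [[338. 196.]]
mp [[290. 260.]]
bmp [[291. 256.]]
rmp [[309. 256.]]
pp [[288. 162.]]
bpp [[289. 161.]]
rpp [[309. 195.]]
```

View pics/wc.png

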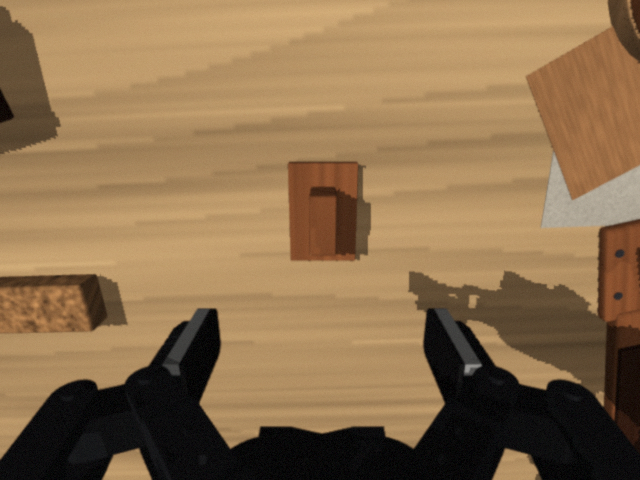

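The wrist view confirms the caul to about 1 px: plate corners are at (289,163), (357,163), (355,260) and (290,260), and the predicted ones match. I'll go down and grip.

To row units: 0.018 m is 0.288, 0.01 m is 0.16.

```bash
echo '[[-0.0224,0.0176,0.64,0,0,0],[0,0,0.64,0,0,0],[0,0,0.48,0,0,0],[0,0,0.4,0,0,0],[0,0,0.288,0,0,0],[0,0,0.16,0,0,0],[0,0,0,0,0,0],[0,0,0,0,0,0]]' | python3 jog.py
echo '[[0,0,0,0,0,0],[0,0,0,0,0,0],[0,0,0,0,0,0],[0,0,0,0,0,0],[0,0,0,0,0,0],[0,0,0,0,0,0],[0,0,0,0,0,0],[0,0,0,0,0,0]]' | python3 jog.py 0 70
```

```text
time_s: 12.32
position: [0.4747, -0.2943, 0.0167]
eef_rot: [1.0, -0.02, 0.001, 0.001]
wrist_force: [-0.1, -0.6, 0.3]
gripper_width: 0.0849
grasp_force: 0.0
time_s: 13.32
position: [0.4742, -0.2941, 0.0162]
eef_rot: [1.0, -0.02, 0.0, 0.0]
wrist_force: [-0.0, -0.2, 4.6]
gripper_width: 0.0209
grasp_force: 69.3
```

To row units: -0.05 m is -0.8, -0.0369 m is -0.5904.

```bash
echo '[[0,0,-0.48,0,0,0],[0,0,-0.8,0,0,0],[0,0,-0.96,0,0,0],[0,0,-0.96,0,0,0],[0.0288,-0.5904,0,0,0,0],[0.0288,-0.5904,0,0,0,0],[0.0288,-0.5904,0,0,0,0],[0.0288,-0.5904,0,0,0,0],[0.0288,-0.5904,0,0,0,0],[0.0288,-0.5904,0,0,0,0],[0.0288,-0.5904,0,0,0,0],[0.0288,-0.5904,0,0,0,0],[0,0,0,0,0,0],[0,0,0,0,0,0],[0,0,0,0,0,0],[0,0,0,0,0,0]]' | python3 jog.py
cat > refine.py <<'E'
from h import *
from station import env
import pickle
np.set_printoptions(precision=4,suppress=True)
s=env.sense();p=env.camera_params("wrist");im=env.get_image("wrist");cv2.imwrite("pics/wf.png",im)
pickle.dump(p,open("wf.pkl","wb"))
M=R.from_quat(s["eef_rot"]).as_matrix();print(s["position"],s["gripper_width"])
def blob(im,uv):
    u,v=np.round(uv).astype(int);g=cv2.resize(cv2.cvtColor(im[v-9:v+10,u-9:u+10],cv2.COLOR_BGR2GRAY),None,fx=4,fy=4,interpolation=cv2.INTER_CUBIC).astype(float)
    n,l,st,ce=cv2.connectedComponentsWithStats((g<.62*np.median(g)).astype(np.uint8))
    c=[(np.hypot(*(ce[i]-37.5)),i) for i in range(1,n) if 15<st[i,4]<900]
    return None if not c else (ce[min(c)[1]]+.5)/4-.5+[u-9,v-9]
x0=[.6193,.0296,.092,.2381,.3079,.0248,.02]
cams={"scene":env.camera_params("scene"),"side":env.camera_params("side"),"wf":p}
ims={"scene":cv2.imread("pics/scene0.png"),"side":cv2.imread("pics/side0.png"),"wf":im}
obs=[]
for c in cams:
    for n in ["smm","smp","spm","spp"]:
        q=proj(cams[c],face(x0)[n])[0];b=blob(ims[c],q)
        print(c,n,q.round(1),b)
        if b is not None: obs.append((c,n,*b))
x,r=fit(face,obs,cams,x0);print(x);print(r)
E
python3 refine.py
```

```text
time_s: 15.32
position: [0.4997, -0.0002, 0.2156]
eef_rot: [1.0, -0.02, -0.0, 0.0]
wrist_force: [-0.2, -0.3, -1.9]
gripper_width: 0.0212
grasp_force: 69.0
[ 0.4997 -0.0002  0.2156] 0.021189765329949577
scene smm [340.1 251.4] [339.2279 250.5294]
scene smp [348.9 240.6] [348.0511 239.5852]
scene spm [359.6 254.6] [359.0378 253.5901]
scene spp [368.2 243.4] [367.5312 242.4115]
side smm [315.3 219.1] [314.2917 219.3287]
side smp [302. 214.] [300.8654 214.1058]
side spm [327.  205.3] [326.125 205.25 ]
side spp [313.7 200.6] [312.725 200.435]
wf smm [308.8  86.7] None
wf smp [254.7 103.4] NoneTraceback (most recent call last):
  File "refine.py", line 19, in <module>
    q=proj(cams[c],face(x0)[n])[0];b=blob(ims[c],q)
                                     ~~~~^^^^^^^^^^
  File "refine.py", line 9, in blob
    u,v=np.round(uv).astype(int);g=cv2.resize(cv2.cvtColor(im[v-9:v+10,u-9:u+10],cv2.COLOR_BGR2GRAY),None,fx=4,fy=4,interpolation=cv2.INTER_CUBIC).astype(float)
                                              ~~~~~~~~~~~~^^^^^^^^^^^^^^^^^^^^^^^^^^^^^^^^^^^^^^^^^^
cv2.error: OpenCV(4.12.0) /io/opencv/modules/imgproc/src/color.cpp:199: error: (-215:Assertion failed) !_src.empty() in function 'cvtColor'
```

View pics/wf.png

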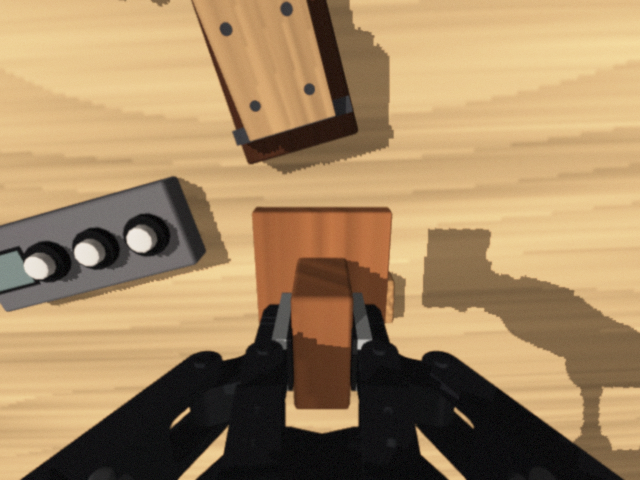

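The view shows the held caul square in the grip, with its front top corners at (254,209) and (391,209), its rib top far end at (297,258) and (347,258), and its near end at (296,408) and (350,408). The face screws are at (286,8), (226,29), (309,89) and (255,105).

```bash
cat > plan.py <<'E'
from h import *
from station import env
import pickle
np.set_printoptions(precision=4,suppress=True)
s=env.sense();p=pickle.load(open("wf.pkl","rb"))
cams={"scene":env.camera_params("scene"),"side":env.camera_params("side"),"wf":p}
obs=[("scene",n,*q) for n,q in dict(smm=(339.23,250.53),smp=(348.05,239.59),spm=(359.04,253.59),spp=(367.53,242.41)).items()]
obs+=[("side",n,*q) for n,q in dict(smm=(314.29,219.33),smp=(300.87,214.11),spm=(326.13,205.25),spp=(312.73,200.44)).items()]
obs+=[("wf",n,*q) for n,q in dict(smm=(309,89),smp=(255,105.5),spm=(286.5,8.5),spp=(226,29)).items()]
x0=[.6193,.0296,.092,.2381,.3079,.0248,.02]
x,r=fit(face,obs,cams,x0);print(x);print(r)
for a in ["scene","side","wf"]: print("without",a,fit(face,[o for o in obs if o[0]!=a],cams,x0)[0])
E
cat > inhand.py <<'E'
from plan import *
T=np.array([.4997,-.0002,.2156]);q=env.sense()["eef_rot"];M=R.from_quat(q).as_matrix()
def held(y): # caul origin in tool (x,y,z) + yaw, pitch about tool y
    W=M@R.from_rotvec([0,y[4],0]).as_matrix()@Rz(y[3]);o=T+M@y[:3];f=np.array([1,-1,-1])
    d={}
    for n,a,b in [("mm",-1,-1),("pm",1,-1),("mp",-1,1),("pp",1,1)]:
        d[n]=W@(f*[a*.045,b*.03,.01])+o;d["r"+n]=W@(f*[a*.025,b*.011,.048])+o
    return d
o=[("wf",n,*v) for n,v in dict(pp=(254,209),pm=(391,209),rpp=(297,258),rpm=(347.5,258),rmp=(296,408),rmm=(350,408)).items()]
print(M);print(fit(held,o,cams,[0,0,.016,0,0]))
E
python3 inhand.py
```

```text
[0.6178 0.0294 0.0934 0.2388 0.3178 0.025  0.02  ]
[('sc', 'smm', np.float64(0.3), np.float64(0.2)), ('sc', 'smp', np.float64(0.3), np.float64(0.3)), ('sc', 'spm', np.float64(0.1), np.float64(0.1)), ('sc', 'spp', np.float64(0.2), np.float64(0.2)), ('si', 'smm', np.float64(0.6), np.float64(-0.3)), ('si', 'smp', np.float64(0.6), np.float64(-0.2)), ('si', 'spm', np.float64(0.5), np.float64(-0.3)), ('si', 'spp', np.float64(0.5), np.float64(-0.2)), ('wf', 'smm', np.float64(0.1), np.float64(0.1)), ('wf', 'smp', np.float64(-0.0), np.float64(0.3)), ('wf', 'spm', np.float64(-0.1), np.float64(0.4)), ('wf', 'spp', np.float64(-0.1), np.float64(-0.0))]
without scene [0.6179 0.0296 0.0926 0.2387 0.3175 0.0251 0.02  ]
without side [0.6178 0.0293 0.0942 0.2395 0.3123 0.0249 0.0199]
without wf [0.6166 0.0301 0.0928 0.2405 0.3115 0.0251 0.0201]
[[ 0.9992 -0.0405 -0.0001]
 [-0.0405 -0.9992 -0.0001]
 [-0.0001  0.0001 -1.    ]]
(array([-0.0013,  0.0006,  0.0069, -0.0013, -0.3515]), [('wf', 'pp', np.float64(0.5), np.float64(0.0)), ('wf', 'pm', np.float64(-0.5), np.float64(0.0)), ('wf', 'rpp', np.float64(-7.0), np.float64(0.3)), ('wf', 'rpm', np.float64(8.1), np.float64(0.3)), ('wf', 'rmp', np.float64(-6.1), np.float64(-0.3)), ('wf', 'rmm', np.float64(5.7), np.float64(-0.3))])
```

```bash
sed -i 's/;d\["r"+n\]=/;d["f"+n]=W@(f*[a*.025,b*.011,.01])+o;d["r"+n]=/; s/rpp=(297,258),rpm=(347.5,258)/fpp=(297,258),fpm=(347.5,258)/' inhand.py; python3 inhand.py|tail -1; python3 - <<'E'
import cv2
g=cv2.cvtColor(cv2.imread("pics/wf.png"),6)
print(g[200:420:2,320])
E
```

```text
(array([-0.0016,  0.0006,  0.0177, -0.003 , -0.0739]), [('wf', 'pp', np.float64(-0.4), np.float64(2.0)), ('wf', 'pm', np.float64(0.2), np.float64(1.8)), ('wf', 'fpp', np.float64(1.0), np.float64(-3.4)), ('wf', 'fpm', np.float64(-0.6), np.float64(-3.4)), ('wf', 'rmp', np.float64(-1.7), np.float64(0.1)), ('wf', 'rmm', np.float64(1.3), np.float64(0.0))])
[170 176 177 152  73  59  90 114 115 117 117 120 115 117 117 114 120 116
 115 120 115 116 116 115 116 114 115 116 114  71  58  59  63  68  64  54
  58  58  55  55  61  66  64  62  57  58  57  59  74  97 104 117 117 119
 120 121 116 120 117 120 120 122 120 117 118 117 119 120 116 120 122 117
  83  63  61  63  62  62  63  64  59  62  63  62  63  59  63  62  61  58
  63  62  59  60  60  62  63  61  59  60  65  63  60  61  86 184 195 194
 197 196]
```

```bash
sed -i 's/pp=(254,209),pm=(391,209),/pp=(254,211.5),pm=(391,211.5),rpp=(292.5,297),rpm=(352.5,297),/' inhand.py; python3 inhand.py|tail -1
```

```text
(array([-0.0022,  0.0007,  0.0202, -0.0041, -0.0053]), [('wf', 'pp', np.float64(-0.5), np.float64(2.6)), ('wf', 'pm', np.float64(0.3), np.float64(2.2)), ('wf', 'rpp', np.float64(-0.9), np.float64(-0.0)), ('wf', 'rpm', np.float64(1.2), np.float64(-0.2)), ('wf', 'fpp', np.float64(1.2), np.float64(-1.4)), ('wf', 'fpm', np.float64(-0.7), np.float64(-1.5)), ('wf', 'rmp', np.float64(-0.5), np.float64(0.0)), ('wf', 'rmm', np.float64(0.4), np.float64(-0.1))])
```

```bash
cat > to.py <<'E'
import sys
from h import *
from station import env
np.set_printoptions(precision=4,suppress=True)
s=env.sense();C=np.array([.6178,.0294,.0934]);F=Rz(.239)@R.from_euler("y",-.316).as_matrix()
G=F@np.diag([1,-1,-1]) # tool: x uphill, z into the face
M=R.from_quat(s["eef_rot"]).as_matrix()
t=C+F[:,2]*(.018+float(sys.argv[1]))-G@[-.0018,.0006,0]
print("pos",s["position"],"target",t,"trans in tool",M.T@(t-s["position"]),"rotvec",R.from_matrix(M.T@G).as_rotvec())
print("force in tool",M.T@s["wrist_force"],"moment",M.T@s["ft_torque"])
E
python3 to.py 0.04
```

```text
pos [ 0.4998 -0.0001  0.2157] target [0.6018 0.0261 0.1491] trans in tool [ 0.1009 -0.0304  0.0666] rotvec [ 0.0443  0.3141 -0.2771]
force in tool [-0.6917 -0.0544  1.5453] moment [0.0159 0.0711 0.0713]
```

```bash
echo '[[0.4,-0.1216,0,0,0,0],[0.4,-0.1216,0,0,0,0],[0.4,-0.1216,0,0,0,0],[0.4144,-0.1216,0,0,0,0],[0,0,0,0.0111,0.0785,-0.0693],[0,0,0,0.0111,0.0785,-0.0693],[0,0,0,0.0111,0.0785,-0.0693],[0,0,0,0.0111,0.0785,-0.0693],[0,0,0,0,0,0],[0,0,0,0,0,0],[0,0,0,0,0,0]]' | python3 jog.py; python3 to.py 0.01
```

```text
time_s: 16.75
position: [0.6027, 0.027, 0.2163]
eef_rot: [0.98, 0.118, 0.156, -0.019]
wrist_force: [0.2, 0.6, -1.1]
gripper_width: 0.0212
grasp_force: 69.0
pos [0.6027 0.027  0.2163] target [0.6109 0.0283 0.1206] trans in tool [-0.0219  0.0007  0.0935] rotvec [-0.0003 -0.0004  0.0009]
force in tool [-0.0816 -0.5006  1.1795] moment [ 0.0563 -0.19   -0.0639]
```

```bash
echo '[[-0.1168,0.0032,0.32,0,0,0],[-0.1168,0.0032,0.4,0,0,0],[-0.1168,0.0032,0.4,0,0,0],[0,0,0.24,0,0,0],[0,0,0.128,0,0,0],[0,0,0,0,0,0],[0,0,0,0,0,0],[0,0,0,0,0,0]]' | python3 jog.py; python3 to.py 0
python3 - <<'E'
from station import env
import cv2
a=env.get_image("scene");b=env.get_image("side")
cv2.imwrite("pics/pre.png",cv2.resize(cv2.hconcat([a[190:320,300:430],b[130:260,250:380]]),None,fx=3,fy=3,interpolation=cv2.INTER_CUBIC))
E
```

```text
time_s: 17.75
position: [0.6105, 0.0284, 0.1216]
eef_rot: [0.98, 0.118, 0.157, -0.019]
wrist_force: [-0.4, 0.7, -1.9]
gripper_width: 0.0211
grasp_force: 69.0
pos [0.6105 0.0284 0.1216] target [0.6139 0.0291 0.1111] trans in tool [-0.      0.0001  0.0111] rotvec [-0.0001 -0.0018  0.0014]
force in tool [-0.8358 -0.7976  1.7757] moment [ 0.0034 -0.2725 -0.0464]
```

To row units: 0.004 m is 0.064, 0.003 m is 0.048.

```bash
echo '[[0,0,0.064,0,0,0],[0,0,0.048,0,0,0],[0,0,0,0,0,0],[0,0,0,0,0,0]]' | python3 jog.py; python3 to.py 0|tail -1;  echo '[[0,0,0.032,0,0,0],[0,0,0,0,0,0],[0,0,0,0,0,0]]' | python3 jog.py; python3 to.py 0
```

```text
time_s: 18.35
position: [0.6119, 0.0289, 0.1137]
eef_rot: [0.98, 0.118, 0.156, -0.019]
wrist_force: [-0.0, -0.0, -2.0]
gripper_width: 0.0208
grasp_force: 69.0
force in tool [-0.6412  0.0138  1.8468] moment [ 0.0077 -0.2288  0.0608]
time_s: 18.73
position: [0.6125, 0.0291, 0.112]
eef_rot: [0.98, 0.118, 0.156, -0.019]
wrist_force: [-0.8, 0.6, -1.3]
gripper_width: 0.0213
grasp_force: 69.0
pos [0.6125 0.0291 0.112 ] target [0.6139 0.0291 0.1111] trans in tool [0.0009 0.0004 0.0013] rotvec [-0.0006 -0.      0.0013]
force in tool [-0.9987 -0.7903  1.0291] moment [ 0.0282 -0.2675 -0.0261]
```

To row units: 0.0015 m is 0.024, 0.001 m is 0.016.

```bash
echo '[[0.016,0,0.024,0,0,0],[0,0,0,0,0,0],[0,0,0,0,0,0]]' | python3 jog.py>/dev/null; python3 to.py 0;  echo '[[0,0,0.016,0,0,0],[0,0,0,0,0,0],[0,0,0,0,0,0]]' | python3 jog.py >/dev/null; python3 to.py 0
```

```text
pos [0.6139 0.0295 0.1109] target [0.6139 0.0291 0.1111] trans in tool [-0.      0.0004 -0.0002] rotvec [-0.0007  0.      0.0013]
force in tool [1.1586 0.3358 1.6052] moment [ 0.0058 -0.2247  0.0124]
pos [0.6142 0.0295 0.1099] target [0.6139 0.0291 0.1111] trans in tool [-0.      0.0003 -0.0012] rotvec [-0.0006 -0.      0.0012]
force in tool [-0.1377  0.495   1.4825] moment [ 0.0453 -0.2438 -0.0066]
```

```bash
echo '[[0,0,0.016,0,0,0],[0,0,0,0,0,0],[0,0,0,0,0,0]]' | python3 jog.py>/dev/null; python3 to.py 0;  echo '[[0,0,0.016,0,0,0],[0,0,0,0,0,0],[0,0,0,0,0,0]]' | python3 jog.py >/dev/null; python3 to.py 0
```

```text
pos [0.6146 0.0296 0.1095] target [0.6139 0.0291 0.1111] trans in tool [-0.0003  0.0003 -0.0017] rotvec [-0.0006 -0.0003  0.0014]
force in tool [-1.4033 -0.4219 -4.5056] moment [ 0.0121 -0.6841 -0.019 ]
pos [0.6147 0.0296 0.1094] target [0.6139 0.0291 0.1111] trans in tool [-0.0004  0.0003 -0.0019] rotvec [-0.0009  0.0001  0.0016]
force in tool [ -3.2313  -1.0792 -13.5314] moment [ 0.046  -1.1297  0.0137]
```

Contact is made, but the moment suggests the downhill edge bears first. I'll trim the pitch in small steps while watching the moment.

Careful with the scale: shifts go in shares of 62.5 mm. That gives: -0.0004 m is -0.0064.

```bash
cat > avg.py <<'E'
from to import *
E
echo '[[0,0,-0.0064,0,-0.006,0],[0,0,0,0,0,0],[0,0,0,0,0,0],[0,0,0,0,0,0]]' | python3 jog.py>/dev/null; python3 to.py 0;  echo '[[0,0,0,0,-0.006,0],[0,0,0,0,0,0],[0,0,0,0,0,0],[0,0,0,0,0,0]]' | python3 jog.py >/dev/null; python3 to.py 0;  echo '[[0,0,0,0,-0.006,0],[0,0,0,0,0,0],[0,0,0,0,0,0],[0,0,0,0,0,0]]' | python3 jog.py >/dev/null; python3 to.py 0
```

```text
pos [0.6146 0.0296 0.1094] target [0.6139 0.0291 0.1111] trans in tool [-0.0003  0.0003 -0.0019] rotvec [-0.0007  0.0058  0.0014]
force in tool [ -4.0674  -0.2325 -10.4855] moment [ 0.0092 -0.7423 -0.0178]
pos [0.6145 0.0296 0.1094] target [0.6139 0.0291 0.1111] trans in tool [-0.0002  0.0003 -0.0018] rotvec [-0.0007  0.0118  0.0014]
force in tool [ -3.9124  -0.7382 -11.804 ] moment [ 0.0808 -0.556   0.0702]
pos [0.6146 0.0296 0.1096] target [0.6139 0.0291 0.1111] trans in tool [-0.0003  0.0003 -0.0016] rotvec [-0.0007  0.0176  0.0014]
force in tool [ -6.1918  -0.0982 -12.9462] moment [ 0.0383 -0.5157 -0.0299]
```

```bash
echo '[[-0.008,0,0,0,0,0],[0,0,0,0,0,0],[0,0,0,0,0,0],[0,0,0,0,0,0]]' | python3 jog.py>/dev/null; python3 to.py 0;  echo '[[-0.008,0,0,0,0,0],[0,0,0,0,0,0],[0,0,0,0,0,0],[0,0,0,0,0,0]]' | python3 jog.py >/dev/null; python3 to.py 0
```

```text
pos [0.6146 0.0296 0.1096] target [0.6139 0.0291 0.1111] trans in tool [-0.0003  0.0003 -0.0017] rotvec [-0.0005  0.0167  0.0014]
force in tool [ -3.4031  -2.2616 -11.1521] moment [ 0.1164 -0.3457 -0.074 ]
pos [0.6146 0.0295 0.1096] target [0.6139 0.0291 0.1111] trans in tool [-0.0003  0.0003 -0.0017] rotvec [-0.0004  0.0156  0.0012]
force in tool [-3.529  -1.9007 -8.9064] moment [ 0.1801 -0.2111 -0.0298]
```

The moments fit a flush tool slope of about 0.31. I'll back off, set that pitch and press again cleanly.

```bash
echo '[[0.008,0,-0.048,0,0,0],[0,0,0,0,0.011,0],[0,0,0,0,0,0],[0,0,0,0,0,0],[0,0,0,0,0,0],[0,0,0,0,0,0]]' | python3 jog.py>/dev/null; python3 to.py 0;  echo '[[0,0,0.016,0,0,0],[0,0,0.016,0,0,0],[0,0,0,0,0,0],[0,0,0,0,0,0],[0,0,0,0,0,0],[0,0,0,0,0,0]]' | python3 jog.py >/dev/null; python3 to.py 0
```

```text
pos [0.6134 0.0293 0.1111] target [0.6139 0.0291 0.1111] trans in tool [0.0003 0.0003 0.0001] rotvec [-0.0006  0.0069  0.0012]
force in tool [0.234  0.0136 2.1684] moment [ 0.0291 -0.2635  0.0012]
pos [0.614  0.0295 0.1093] target [0.6139 0.0291 0.1111] trans in tool [ 0.0003  0.0003 -0.0018] rotvec [-0.0006  0.0068  0.0013]
force in tool [ 0.1203 -0.7382  0.8491] moment [-0.0183 -0.2093 -0.0309]
```

```bash
echo '[[0,0,0.008,0,0,0],[0,0,0,0,0,0],[0,0,0,0,0,0]]' | python3 jog.py>/dev/null; python3 to.py 0;  echo '[[0,0,0.008,0,0,0],[0,0,0,0,0,0],[0,0,0,0,0,0]]' | python3 jog.py >/dev/null; python3 to.py 0
```

```text
pos [0.614  0.0295 0.1092] target [0.6139 0.0291 0.1111] trans in tool [ 0.0003  0.0004 -0.0018] rotvec [-0.0007  0.007   0.0014]
force in tool [-2.5603 -0.8332 -6.9752] moment [ 0.039  -0.5805  0.0378]
pos [0.6141 0.0295 0.1092] target [0.6139 0.0291 0.1111] trans in tool [ 0.0003  0.0003 -0.0019] rotvec [-0.0008  0.0072  0.0015]
force in tool [ -4.8393  -1.0957 -10.5688] moment [-0.0142 -0.76    0.0212]
```

```bash
echo '[[-0.0064,0,0,0,0,0],[0,0,0,0,0,0],[0,0,0,0,0,0],[0,0,0,0,0,0]]' | python3 jog.py; python3 to.py 0; echo '[[-0.0032,0,0,0,0,0],[0,0,0,0,0,0],[0,0,0,0,0,0],[0,0,0,0,0,0]]' | python3 jog.py >/dev/null; python3 to.py 0
python3 - <<'E'
from station import env
import cv2
a=env.get_image("scene");b=env.get_image("side")
cv2.imwrite("pics/fin.png",cv2.resize(cv2.hconcat([a[205:305,305:405],b[170:270,275:375]]),None,fx=4,fy=4,interpolation=cv2.INTER_CUBIC))
E
```

```text
time_s: 25.48
position: [0.614, 0.0295, 0.1092]
eef_rot: [0.981, 0.119, 0.153, -0.019]
wrist_force: [-5.8, -0.7, 8.6]
gripper_width: 0.0212
grasp_force: 70.7
pos [0.614  0.0295 0.1092] target [0.6139 0.0291 0.1111] trans in tool [ 0.0003  0.0004 -0.0019] rotvec [-0.0007  0.0065  0.0014]
force in tool [-2.9127 -0.7415 -9.9229] moment [ 0.0774 -0.6845  0.012 ]
pos [0.6141 0.0294 0.1092] target [0.6139 0.0291 0.1111] trans in tool [ 0.0003  0.0003 -0.0019] rotvec [-0.0006  0.006   0.0013]
force in tool [ -2.8928  -1.4538 -10.1231] moment [ 0.1167 -0.5483  0.008 ]
```

View pics/fin.png

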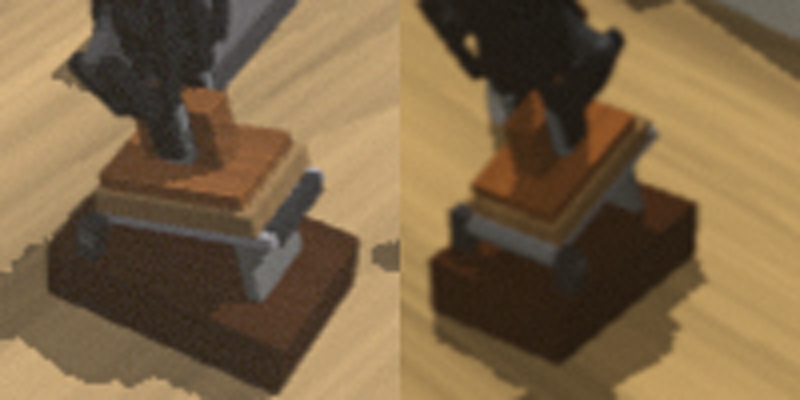

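The caul lies flat on the face with no visible gap. Its plate-top corners are at scene-crop (100,182), (240,208) and (292,133), and side-crop (472,187), (540,216) and (645,118). I'll check the centring with numbers.

```bash
python3 - <<'E'
from h import *
from station import env
np.set_printoptions(precision=4,suppress=True)
cams={n:env.camera_params(n) for n in ["scene","side"]}
C=np.array([.6178,.0294,.0934]);F=Rz(.239)@R.from_euler("y",-.316).as_matrix()
def m(x):
    W=F@R.from_rotvec([0,x[3],x[4]]).as_matrix()
    return {n:C+F@[x[0],x[1],x[2]]+W@[a*.045,b*.03,.01] for n,a,b in [("mm",-1,-1),("pm",1,-1),("mp",-1,1),("pp",1,1)]}
o=[("scene",n,305+u/4,205+v/4) for n,u,v in [("mm",100,182),("pm",240,208),("pp",292,133)]]
o+=[("side",n,275+(u-400)/4,170+v/4) for n,u,v in [("mp",472,187),("mm",540,216),("pm",645,118)]]
print(fit(m,o,cams,[0]*5))
E
```

```text
(array([ 0.0018,  0.0008, -0.0059, -0.0155, -0.0429]), [('sc', 'mm', np.float64(0.0), np.float64(-0.2)), ('sc', 'pm', np.float64(-0.5), np.float64(-0.5)), ('sc', 'pp', np.float64(0.3), np.float64(1.4)), ('si', 'mp', np.float64(-0.2), np.float64(-0.6)), ('si', 'mm', np.float64(2.3), np.float64(0.7)), ('si', 'pm', np.float64(-1.6), np.float64(-0.2))])
```

```bash
python3 to.py 0; python3 -c "
from station import env
print(env.sense()['gripper_width'],env.hand_in())"
```

```text
pos [0.6141 0.0295 0.1092] target [0.6139 0.0291 0.1111] trans in tool [ 0.0003  0.0003 -0.0018] rotvec [-0.0006  0.006   0.0014]
force in tool [ -3.1306  -1.6024 -10.2278] moment [ 0.0867 -0.5561 -0.0126]
the job is handed in; nothing more can be done
0.02058055366220151 None
```

I pressed the three timer keys in order, each down to its stop. I handed in with the caul still gripped and pressed flush on the sloped face, centred to about 2 mm by the cameras, at about 10 N and about 26 s; the hand-in returned no verdict.

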